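# Set the tension sleeve of the strapping tool to 4

## Robot

A 7-joint arm with a two-finger parallel gripper is mounted at the origin on the work surface. World frame = base frame: x ahead of the robot, y to its left, z up, the work surface at z = 0. Lengths are in m, angles in rad, forces in N, time in s.
With the tool pointing down it reaches from about 0.4 to 0.75 m from the base axis. Payload 19.5 kg.
Tool frame: the origin (TCP) lies on the mounting face of the last link; the fingertips stand env.tcp_to_tips ahead of it and the grasp point (between the pads) lies 155 mm ahead of it (env.tcp_to_tips is the distance from the TCP to the fingertips, in m); z points along the fingers, y is the line along which they close (so a half turn about z gives the same grasp; the last joint's range is limited). The gripper opens to 85 mm and grips with 20 to 120 N. Pads are 22 mm wide; open, the fingers measure 114 mm over their backs; the gripper's body (76 mm by 85 mm) begins 54 mm behind the grasp point. The pads swing forward as they close: fully open they stand 13 mm farther back than shut.
Start: joints at [1.269, 0.707, -0.028, 1.485, 0.022, 0.951, -0.075], TCP at [0.148, -0.556, 0.405] pointing down, gripper open.
Joint ranges: [-2.71, 2.71], [-0.32, 2.16], [-1.57, 1.52], [0, 2.45], [-1.46, 4.6], [0, 2.02], [-2.83, 2.83]. Speed limits (rad/s): [1.89, 1.89, 2.57, 2.57, 3.01, 3.01, 3.01].

## Interface

Orientations are given as [roll, pitch, yaw] about the fixed x, y, z axes, in that order (R = Rz(yaw) Ry(pitch) Rx(roll)).
In Python, from cell import env gives the robot as it stands.
- The arm moves only by the shell command python3 -m pendant 'ROWS' [FORCE]. ROWS is JSON, a list of rows, each a list of 7 numbers: the shift along the tool's x, y, z each as a share of 40 cm, from -1 to 1, then the turn, a rotation vector about the tool's x, y, z each as a share of pi/2 rad, from -1 to 1, then the opening, from -1 (shut) to 1 (fully open). In form: [[dx, dy, dz, ax, ay, az, claw], ...]. A call has 1 to 8 rows; each row is the pose to reach, as a shift and turn from the pose commanded when the call began, along the tool's axes at that moment; what a row does not reach only later rows make up. A row lasts 1/12 s, in which the tool goes at most 41.7 mm and 7.16 degrees, less where a joint would pass 70% of its speed; a pose out of reach is approached as far as the arm can. A call with a number of a shift or a turn outside -1 to 1 is refused whole. A call with a gripper value outside its range is refused whole. The fingers move at their own pace and stop on an object; FORCE is the grip in N (left out, the last holds). Time passes only in rows, so rows that repeat a pose let the fingers close. It gives the time, the measured TCP pose, the force, the opening and the grip force at its end, in the units of the state.
- env.get_obs(): the state, without advancing time (a new reading comes with each control period).
- env.snapshot(name): name is "scene" or "top" or "wrist"; returns a dict with "img" (420x560x3 uint8, red, green, blue), "range_z" (420x560 float32, m along the optical axis (not along the pixel's ray), 0 where there is no reading), "vfov" (degrees; the focal length in pixels is half the picture's height over the tangent of half this angle, whatever the lens; pixels are square), "cx", "cy" (the principal point, pixels), "extrinsics" (4x4, takes a point from world to camera coordinates). Camera axes: x right, y down, z forward; pixel columns grow to the right and rows downward; lengths in m; the calibration is good to about 2 mm. A picture is of the moment at which its call begins.
- env.job_done(): hands the job in; it is judged then, once.
The state is a dict: "time_s": time; "joint_pos": joint angles; "qvel": joint speeds; "effort": joint torques, N m; "eef_pos": TCP position; "orientation": TCP orientation; "wrist_force": force on the tool from outside, world axes, zero at the start; "wrist_torque": the same for the moment, N m; "grip_width": finger opening in m; "finger_force": force on a finger pad.
Only numpy, scipy, OpenCV 4.12 (cv2) and the standard library are available. Lean on these libraries where they do the work, as an engineer would, in place of code of your own. Each camera call takes 0.05 s, during which the arm holds its last target. There are 200 camera calls.

## Task

The opened fruit cases are going to be strapped up again: on the grey battery strapping tool, turn the tall black tension sleeve until its white index clicks in at 4, the mark of four dots, and let go of it. Leave the small low weld-time dial beside it as it is set.

Things in the scene. Friction and masses are not known exactly. Their poses are not given: they have to be found in the camera images.
- strapper: Grey strapping tool fixed on the table, 394 mm long (y), 150 wide, deck 90 mm high. Origin: on the table under its middle; z up, y towards the black battery, away from the loop handle. Tension sleeve at y +55 mm, weld-time dial at y -75. Round the sleeve a dark scale plate, 92 mm across, 4 thick, marked 1 to 6 in white dots as on dice, clockwise, every 25 deg; 1 is 62.5 deg from +x to +y.
- tension (a joint): Angle of the tension sleeve, rad: 0 with its index at mark 1, growing clockwise seen from above by 0.436 (25 deg) a mark: 1.309 at 4, 2.182 at 6; end stops just beyond 1 and 6. It starts at or near 1 or 2. A spring detent takes about 0.1 N m to leave and pulls the sleeve to the nearest mark when let go.
- tension_grip (a point): Point on the sleeve's upright axis at grip height, 127 mm above the table; turns with the sleeve, x along its index, z up. Sleeve: black ribbed round cylinder, 46 mm across, from 94 to 142 mm above the table, white line on top and side, white index tab at its foot 5.5 mm high, reaching 32 mm from the axis. Grip it across at any yaw and turn; no pressing or lifting.
- weld_mark (a point): Rim end of the white line on top of the weld-time dial, 17 mm from that dial's upright axis, 111 mm above the table. The dial is black, round, 34 mm across and only 18 mm tall, turns without clicks, and is to be left alone.

How it is judged:
By the outcome, as a careful person would: the job done as asked, in the order asked, and still so for the second after the job is handed in, with the robot touching nothing.
It also fails if it takes over 29 s, if anything falls off the work surface, if the arm or the gripper's body presses on something with over 40 N, if the wrist force passes 120 N, or if a joint passes its speed limit or range.

## Working session

There is one attempt and no reset: what is moved stays moved. The work goes in short steps, Python scripts to look and compute and a shell command to move; the robot and the scene stay as the last step left them, time stands still between calls to the robot, and variables do not carry over. Pictures are saved under pics/ and viewed, at most 10 in all, crops included, and the job is handed in when it is done.

```bash
mkdir -p pics; ls
python3 - <<'E'
from cell import env
import cv2,numpy as np
o=env.get_obs();print({k:np.round(v,3) for k,v in o.items()},env.tcp_to_tips)
for n in("top","scene"):
    s=env.snapshot(n);cv2.imwrite(f"pics/{n}0.png",s["img"][:,:,::-1]);np.savez(f"{n}0.npz",**s)
    print(n,s["vfov"],s["cx"],s["cy"],np.round(s["extrinsics"],3).tolist())
E
```

```text
pics
{'time_s': np.float64(0.0), 'joint_pos': array([ 1.269,  0.707, -0.028,  1.485,  0.022,  0.951, -0.075]), 'qvel': array([-0.001, -0.001,  0.001, -0.001,  0.001,  0.001, -0.   ]), 'effort': array([-0.0000e+00, -8.8322e+01,  1.2350e+00, -2.3616e+01,  1.7000e-02,
        7.0000e-03,  0.0000e+00]), 'eef_pos': array([ 0.148, -0.556,  0.404]), 'orientation': array([-3.141,  0.   ,  0.26 ]), 'wrist_force': array([-0.088,  0.74 ,  1.23 ]), 'wrist_torque': array([-0.019,  0.009,  0.098]), 'finger_force': np.float64(0.0), 'grip_width': np.float64(0.085)} 0.1734
top 45.780019737409326 280.0538623547692 210.61478434496732 [[-0.005, -0.999, 0.033, 0.007], [-0.992, 0.001, -0.124, 0.597], [0.124, -0.033, -0.992, 0.703], [0.0, 0.0, 0.0, 1.0]]
scene 52.34728564245367 272.8567265914913 208.4948402713332 [[0.444, 0.896, 0.001, -0.288], [0.765, -0.378, -0.521, -0.392], [-0.467, 0.232, -0.854, 1.009], [0.0, 0.0, 0.0, 1.0]]
```

View pics/top0.png

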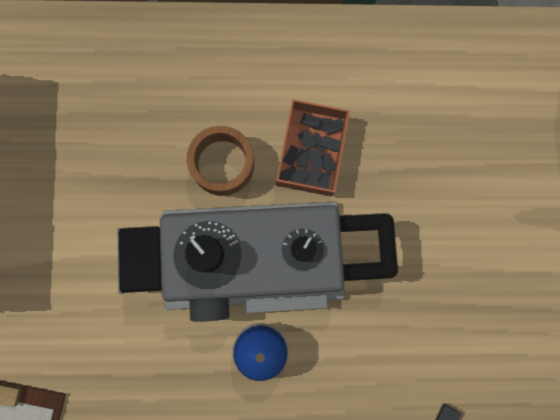

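View pics/scene0.png

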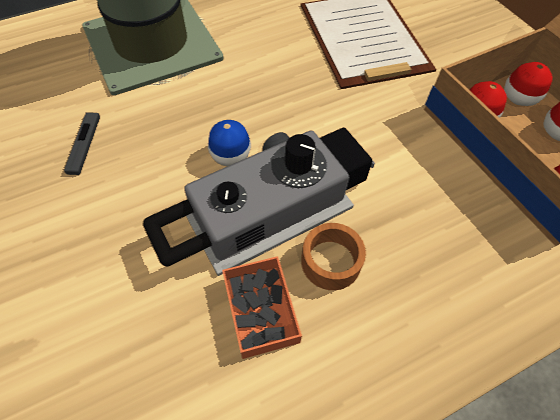

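The top view shows the sleeve at about (205,253), with its index pointing up-left to (192,238), near mark 2. The dial is at (304,249). The tool's y axis runs left in the image, roughly along world +y.

```bash
cat > h.py <<'E'
import numpy as np,cv2
def cloud(s):
    f=s["img"].shape[0]/2/np.tan(np.radians(s["vfov"])/2);E=s["extrinsics"];Z=s["range_z"]
    v,u=np.mgrid[:Z.shape[0],:Z.shape[1]]
    P=np.stack([(u-s["cx"])/f*Z,(v-s["cy"])/f*Z,Z],-1)
    return (P-E[:3,3])@E[:3,:3]
def ray(s,u,v,z):
    f=s["img"].shape[0]/2/np.tan(np.radians(s["vfov"])/2);E=s["extrinsics"]
    d=np.array([(u-s["cx"])/f,(v-s["cy"])/f,1])@E[:3,:3];c=-E[:3,3]@E[:3,:3]
    return c+d*(z-c[2])/d[2]
E
python3 - <<'E'
from h import *
s=dict(np.load("top0.npz"));W=cloud(s);z=W[...,2]
def blob(lo,hi,box):
    m=np.zeros(z.shape,bool);a,b,c,d=box;m[b:d,a:c]=True
    m&=(z>lo)&(z<hi)&(s["range_z"]>0);return m
t=blob(.135,.150,(170,215,245,290));c,r=cv2.minEnclosingCircle(W[t][:,:2].astype(np.float32));c=np.array(c)
print("sleeve",c,r,np.median(z[t]),t.sum())
d=blob(.103,.118,(280,225,330,270));c2,r2=cv2.minEnclosingCircle(W[d][:,:2].astype(np.float32));c2=np.array(c2)
print("dial",c2,r2,np.median(z[d]),"dist",np.linalg.norm(c-c2),"deck",np.median(z[blob(.08,.1,(160,200,345,300))]))
y=c-c2;yaw=np.degrees(np.arctan2(-y[0],y[1]));print("strapper yaw",yaw)
w=t&(s["img"].min(-1)>140);p=W[w][:,:2];
for k,(cc,m) in {"idx":(c,w),"dial":(c2,d&(s["img"].min(-1)>140))}.items():
    q=W[m][:,:2]-cc;e=q[np.argmax((q**2).sum(1))];vx,vy,_,_=cv2.fitLine(q.astype(np.float32),2,0,.01,.01).ravel()
    a=np.degrees(np.arctan2(vy,vx)); 
    if (e@[vx,vy])<0:a+=180
    print(k,len(q),"end",e,"angle in strapper",a-yaw)
E
```

```text
sleeve [0.5310635  0.10567871] 0.023930750787258148 0.1410282418123336 1060
dial [ 0.53785193 -0.02423133] 0.01695355214178562 0.11018368214338098 dist 0.13008728593503197 deck 0.08938391055622544
strapper yaw 2.9912629652738905
idx 42 end [0.01861995 0.01443392] angle in strapper 36.3500914048433
dial 17 end [ 0.01349964 -0.00827808] angle in strapper -33.75321822650436
```

Sizes check out: the sleeve-to-dial distance is 130 mm and the heights are right. The index is at mark 2, so it needs 50° clockwise. I'm moving over.

```bash
python3 -m pendant '[[0.67,-0.28,0,0,0,0,1],[0.67,-0.28,0,0,0,0,1],[0.67,-0.28,0,0,0,0,1],[0.67,-0.28,0,0,0,0,1],[0.67,-0.28,0,0,0,0,1],[0.67,-0.28,0,0,0,0,1],[0.67,-0.28,0,0,0,0,1],[0.67,-0.28,0,0,0,0,1]]' 40
python3 -m pendant '[[0.47,-0.6,0,0,0,-0.28,1],[0.47,-0.6,0,0,0,-0.28,1],[0.47,-0.6,0,0,0,-0.28,1],[0.47,-0.6,0,0,0,-0.28,1],[0.47,-0.6,0,0,0,-0.28,1],[0.47,-0.6,0,0,0,-0.28,1],[0.47,-0.6,0,0,0,-0.28,1],[0.47,-0.6,0,0,0,-0.28,1]]'
cat >> h.py <<'E'
def to(env,tgt):
    from scipy.spatial.transform import Rotation as R
    o=env.get_obs();M=R.from_euler("xyz",o["orientation"])
    print(np.round(o["time_s"],2),"pos",np.round(o["eef_pos"],4),"rpy",np.round(np.degrees(o["orientation"]),1),"q",np.round(o["joint_pos"],2),"F",np.round(o["wrist_force"],1),"w",np.round(o["grip_width"],4),"shares",np.round(M.inv().apply(np.array(tgt)-o["eef_pos"])/.4,3))
E
python3 -c "
from h import *;from cell import env;to(env,[.531,.1057,.36])"
```

```text
time_s: 0.77
eef_pos: [0.3838, -0.3733, 0.4043]
orientation: [-3.139, -0.003, 0.269]
wrist_force: [2.0, 0.8, -0.2]
grip_width: 0.0852
finger_force: 0.0
time_s: 1.43
eef_pos: [0.4995, -0.093, 0.4045]
orientation: [-3.14, -0.002, 0.705]
wrist_force: [1.4, 1.8, 0.5]
grip_width: 0.0855
finger_force: 0.0
1.43 pos [ 0.4995 -0.093   0.4045] rpy [-1.799e+02 -1.000e-01  4.040e+01] q [ 0.16  0.61 -0.07  1.72  0.05  0.81 -0.8 ] F [1.4 1.8 0.5] w 0.0855 shares [ 0.382 -0.327  0.113]
```

```bash
python3 -m pendant '[[0.382,-0.327,0.11,0,0,0,1],[0.382,-0.327,0.11,0,0,0,1],[0.382,-0.327,0.11,0,0,0,1],[0.382,-0.327,0.11,0,0,0,1],[0.382,-0.327,0.11,0,0,0,1],[0.382,-0.327,0.11,0,0,0,1],[0.382,-0.327,0.11,0,0,0,1],[0.382,-0.327,0.11,0,0,0,1]]'
python3 - <<'E'
from h import *;from cell import env
to(env,[.531,.1057,.282])
s=env.snapshot("wrist");cv2.imwrite("pics/w1.png",s["img"][:,:,::-1])
W=cloud(s);z=W[...,2];m=(z>.135)&(z<.148)&(s["range_z"]>0)&(np.hypot(W[...,0]-.531,W[...,1]-.1057)<.04)
if m.sum()>20:print(m.sum(),cv2.minEnclosingCircle(W[m][:,:2].astype(np.float32)),np.median(z[m]))
E
```

```text
time_s: 2.1
eef_pos: [0.5307, 0.0996, 0.3605]
orientation: [3.142, 0.001, 0.699]
wrist_force: [0.1, -0.0, 1.3]
grip_width: 0.0851
finger_force: 0.0
2.1 pos [0.5307 0.0996 0.3605] rpy [180.    0.   40.1] q [-0.23  0.71 -0.02  1.67  0.02  0.76 -1.14] F [ 0.1 -0.   1.3] w 0.0851 shares [ 0.011 -0.011  0.196]
4688 ((0.5310056805610657, 0.10545024275779724), 0.023985406383872032) 0.142518143231806
```

View pics/w1.png

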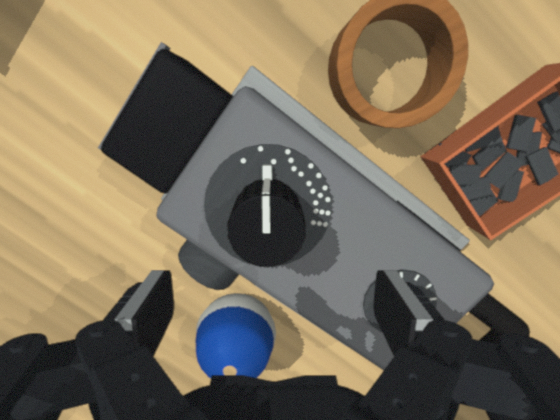

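The wrist view confirms the sleeve centre at (0.531, 0.105). The index at (266,170) sits by the two-dot mark. I'll descend part of the way and check the lag.

```bash
python3 -m pendant '[[0,0,0.03,0,0,0,1],[0,0,0.03,0,0,0,1],[0,0,0.03,0,0,0,1]]'
python3 -c "
from h import *;from cell import env;to(env,[.531,.1056,.282])"
```

```text
time_s: 2.4
eef_pos: [0.5307, 0.0991, 0.3488]
orientation: [-3.141, 0.001, 0.698]
wrist_force: [-0.3, 0.3, -0.2]
grip_width: 0.0855
finger_force: 0.0
2.4 pos [0.5307 0.0991 0.3488] rpy [-180.    0.   40.] q [-0.23  0.73 -0.02  1.69  0.02  0.73 -1.14] F [-0.3  0.3 -0.2] w 0.0855 shares [ 0.011 -0.012  0.167]
```

```bash
python3 -m pendant '[[0.011,-0.012,0.08,0,0,0,1],[0.011,-0.012,0.167,0,0,0,1],[0.011,-0.012,0.167,0,0,0,1],[0.011,-0.012,0.167,0,0,0,1]]'
python3 -c "
from h import *;from cell import env;to(env,[.531,.1056,.282])"
```

```text
time_s: 2.73
eef_pos: [0.531, 0.1061, 0.2821]
orientation: [-3.141, 0.002, 0.699]
wrist_force: [1.1, -0.4, 0.4]
grip_width: 0.0855
finger_force: 0.0
2.73 pos [0.531  0.1061 0.2821] rpy [-1.8e+02  1.0e-01  4.0e+01] q [-0.25  0.83 -0.02  1.74  0.03  0.57 -1.15] F [ 1.1 -0.4  0.4] w 0.0855 shares [-0.001  0.001  0.   ]
```

Centred. I'll close with 40 N, then turn 50° clockwise (+z of the tool, share 0.555).

```bash
python3 -m pendant '[[0,0,0,0,0,0,-1],[0,0,0,0,0,0,-1],[0,0,0,0,0,0,-1],[0,0,0,0,0,0,-1],[0,0,0,0,0,0,-1],[0,0,0,0,0,0,-1],[0,0,0,0,0,0,-1],[0,0,0,0,0,0,-1]]' 40
python3 -c "
from h import *;from cell import env;to(env,[.531,.1056,.282]);print(env.get_obs()['finger_force'])"
```

```text
time_s: 3.4
eef_pos: [0.5314, 0.1062, 0.2835]
orientation: [3.14, -0.002, 0.699]
wrist_force: [-0.1, -3.5, 14.7]
grip_width: 0.045
finger_force: 38.6
3.4 pos [0.5314 0.1062 0.2835] rpy [ 1.799e+02 -1.000e-01  4.010e+01] q [-0.25  0.83 -0.02  1.74  0.03  0.56 -1.15] F [-0.1 -3.5 14.7] w 0.045 shares [-0.002  0.001  0.004]
38.631911873817444
```

```bash
python3 -m pendant '[[0,0,0,0,0,0.07,-1],[0,0,0,0,0,0.14,-1],[0,0,0,0,0,0.21,-1],[0,0,0,0,0,0.28,-1],[0,0,0,0,0,0.35,-1],[0,0,0,0,0,0.42,-1],[0,0,0,0,0,0.49,-1],[0,0,0,0,0,0.56,-1]]'
python3 -m pendant '[[0,0,0,0,0,0,-1],[0,0,0,0,0,0,-1]]'
python3 - <<'E'
from h import *;from cell import env
to(env,[.531,.1056,.282])
s=env.snapshot("wrist");cv2.imwrite("pics/w2.png",s["img"][:,:,::-1])
E
```

```text
time_s: 4.07
eef_pos: [0.5316, 0.1053, 0.2835]
orientation: [3.141, -0.004, -0.187]
wrist_force: [0.9, -11.5, 12.2]
grip_width: 0.045
finger_force: 39.1
time_s: 4.23
eef_pos: [0.5316, 0.1053, 0.2835]
orientation: [3.141, -0.004, -0.182]
wrist_force: [1.7, -11.5, 13.7]
grip_width: 0.0452
finger_force: 39.4
4.23 pos [0.5316 0.1053 0.2835] rpy [180.   -0.2 -10.4] q [-0.37  0.85  0.22  1.75 -0.3   0.58 -1.73] F [  1.7 -11.5  13.7] w 0.0452 shares [-0.002 -0.     0.004]
```

View pics/w2.png

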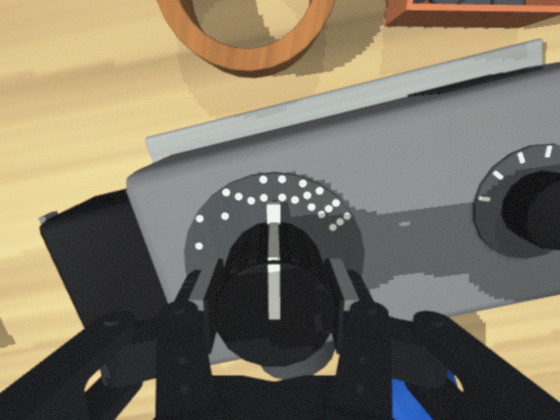

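The index tab at (273,213) points at the middle of the 4-dot square around (273,188). I'll release and lift clear.

```bash
python3 -m pendant '[[0,0,0,0,0,0,1],[0,0,0,0,0,0,1],[0,0,0,0,0,0,1],[0,0,0,0,0,0,1],[0,0,0,0,0,0,1],[0,0,0,0,0,0,1],[0,0,0,0,0,0,1]]'
python3 -m pendant '[[0,0,-0.05,0,0,0,1],[0,0,-0.12,0,0,0,1],[0,0,-0.2,0,0,0,1],[0,0,-0.28,0,0,0,1],[-0.1,0,-0.3,0,0,0,1],[-0.2,0,-0.3,0,0,0,1],[-0.25,0,-0.3,0,0,0,1],[-0.25,0,-0.3,0,0,0,1]]'
python3 - <<'E'
from h import *;from cell import env
to(env,[.531,.1056,.282])
s=env.snapshot("wrist");cv2.imwrite("pics/w3.png",s["img"][:,:,::-1])
W=cloud(s);z=W[...,2];g=s["img"].min(-1)>140;ok=s["range_z"]>0
c=np.array([.531,.1056]);c2=np.array([.5379,-.0242])
for n,cc,lo,hi in(("idx",c,.135,.15),("dial",c2,.103,.118)):
    m=g&ok&(z>lo)&(z<hi)&(np.hypot(W[...,0]-cc[0],W[...,1]-cc[1])<.026)
    if m.sum()<8:print(n,"none");continue
    q=W[m][:,:2]-cc;e=q[np.argmax((q**2).sum(1))];vx,vy,_,_=cv2.fitLine(q.astype(np.float32),2,0,.01,.01).ravel()
    k=np.sign(e@[vx,vy]);print(n,m.sum(),e,np.degrees(np.arctan2(k*vy,k*vx))-2.99)
E
```

```text
time_s: 4.87
eef_pos: [0.5309, 0.1067, 0.2819]
orientation: [-3.141, 0.0, -0.18]
wrist_force: [0.3, -0.2, 0.5]
grip_width: 0.0852
finger_force: 0.0
time_s: 5.53
eef_pos: [0.4295, 0.1253, 0.4025]
orientation: [-3.141, 0.002, -0.178]
wrist_force: [-0.5, -0.9, -0.4]
grip_width: 0.0857
finger_force: 0.0
5.53 pos [0.4295 0.1253 0.4025] rpy [-1.80e+02  1.00e-01 -1.02e+01] q [-0.53  0.55  0.3   1.93 -0.24  0.7  -1.84] F [-0.5 -0.9 -0.4] w 0.0857 shares [0.259 0.004 0.301]
idx 238 [ 0.02191865 -0.00353197] -13.019730097521284
dial 57 [ 0.00779242 -0.00578105] -36.53528665834343
```

View pics/w3.png

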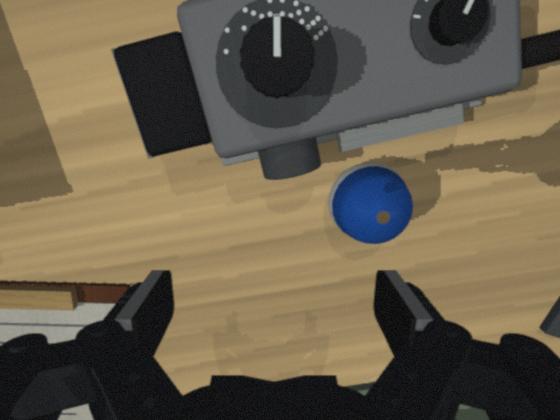

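The released index at (277,17) reads -13.0°, against -12.5° for mark 4. The dial reads about where it was (its tip is cropped in this view), and the gripper is clear.

```bash
python3 -c "
from cell import env;print(env.job_done())"
```

```text
the job is handed in; nothing more can be done
None
```

The tension sleeve was turned from mark 2 to mark 4, where its index read -13.0° (mark 4 is at -12.5°) after I let go; I didn't touch the weld-time dial, and I handed the job in at about 5.6 s with the gripper clear.

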